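Test-twist the loose cap and set that jar aside

TASK

Two square amber jars stand in the wooden holder; one cap is screwed down tight, the other is loose and sits about 12 mm higher, with a band of bare neck showing under it. While the loose-capped jar is still in the holder, give its cap a test twist of at least an eighth of a turn, either way, to make sure that it gives; then carry that jar over upright and stand it in the grey tray. Leave the tight jar in the holder.

Things in the scene. Friction and masses are not known exactly. Their poses are not given: they have to be found in the camera images.
- loose_jar: Jar with the loose cap, about 150 g: square amber body 46 x 46 x 48 mm, sloping shoulder, round neck 33 mm across. Origin: centre of its underside; z up, x across the holder, y along its row. Its white ribbed cap, 41 mm across, 26 mm tall, is centred on z and spans 66 to 92 mm above the origin. It can be lifted by the cap. Starts in a pocket of the holder, which keeps it from turning.
- loose_cap (a joint): Turn of the loose cap on its jar, rad: 0 at the start, positive anticlockwise seen from above. It turns up to 3 rad either way against a light friction of 0.05 N m, stays where it is left and does not rise. At 0 the small bar moulded on its top lies along the jar's x axis.
- tight_jar: The other jar: same body, cap, origin and axes, but its cap is screwed down, does not turn and spans 54 to 80 mm above the origin. Either jar may be in either pocket of the holder: a fixed light wooden block 70 x 170 x 30 mm with two square pockets 49 mm wide, 24 mm deep, centres 100 mm apart along its long side.
- tray: Fixed shallow grey plastic tray, 120 (x) x 110 (y) x 22 mm, walls 4 mm, floor top 4 mm above its origin. Origin: centre of its underside; z up. It is empty.

How it is judged:
By the outcome, as a careful person would: the job done as asked, in the order asked, and still so for the second after the job is handed in, with the robot touching nothing.
It also fails if it takes over 38 s, if anything falls off the work surface, if the arm or the gripper's body presses on something with over 40 N, if the wrist force passes 120 N, or if a joint passes its speed limit or range.

ROBOT

A 6-joint arm with a two-finger parallel gripper is mounted at the origin on a cart in front of the work surface, level with it; the furniture and walls round the work are solid. World frame = base frame: x ahead of the robot, y to its left, z up, the work surface at z = 0. Lengths are in mm, angles in degrees, forces in N, time in s.
With the tool pointing down it reaches from about 375 to 925 mm from the base axis. Payload 5.7 kg.
Tool frame: the origin (TCP) lies midway between the tips of the shut fingers; the grasp point (between the pads) lies arm.grip_depth behind it (arm.grip_depth is the distance from the TCP to the grasp point, in mm); z points along the fingers, y is the direction in which the jaws open and shut (so a half turn about z gives the same grasp; the last joint's range is limited). The gripper opens to 88 mm and grips with 3 to 60 N. Pads are 20 mm wide; open, the fingers measure 115 mm over their backs; the gripper's body (75 mm by 178 mm) begins 61 mm behind the grasp point.
Start: joints at [64.853, 20.558, 86.54, -0, 72.909, -6.595], TCP at [190.895, 568.789, 222.623] pointing down, gripper open.
Joint ranges: [-170.27, 170.27], [-57.76, 135], [12.27, 136.19], [-55.21, 235.2], [11.17, 155.16], [-170.74, 170.74]. Speed limits (degrees/s): [136.94, 136.94, 180, 180, 180, 180].

INTERFACE

Orientations are given as a 3x3 rotation matrix whose columns are the frame's x, y, z axes.
In Python, from cell import arm gives the robot as it stands.
- The arm moves only by the shell command python3 -m handwheel 'ROWS' [FORCE]. ROWS is JSON, a list of rows, each an object of numbers: "x", "y", "z": the shift along the tool's x, y, z in cm; "rx", "ry", "rz": the turn, a rotation vector about the tool's x, y, z in degrees; "claw": the gripper command: -1 is fully open, 1 is shut, values between are in proportion. A call has exactly 10 rows; each row shifts and turns the commanded pose from where the row before left it, along the tool's axes as they then stand; what a row does not reach is not made up. A row lasts 1/10 s, in which the tool goes at most 50 mm and 8.59 degrees, less where a joint would pass 70% of its speed; a pose out of reach is approached as far as the arm can. A call is refused whole if a number of a shift passes 5 or a number of a turn 8.59, either way. A call with a gripper value outside its range is refused whole. The fingers move at their own pace and stop on an object; FORCE is the grip in N (left out, the last holds). Time passes only in rows, so rows that do not move let the fingers close, or fill a call up. It gives the time, the measured TCP pose, the force and the opening at its end, in the units of the state.
- arm.state(): the state, without advancing time (a new reading comes with each control period).
- arm.snapshot(name): name is "side" or "top" or "wrist"; returns the picture (400x640x3 uint8, blue, green, red); there is no depth.
- arm.camera_params(name): a dict with "camera_matrix" (3x3 intrinsics, pixels), "dist" ([k1, k2, p1, p2, k3] as OpenCV has them; the pictures are not rectified), "rvec" (rotation vector, rad) and "tvec" (3), from world to camera coordinates, as OpenCV has them; the wrist camera has in their place "mount" (4x4, takes a point from camera to tool coordinates, whose origin is the TCP and whose axes are the flange's). Camera axes: x right, y down, z forward; pixel columns grow to the right and rows downward; lengths in mm; the calibration is good to about 2 mm. A picture is of the moment at which its call begins: read the wrist's pose just before it. camera_params takes no time and is no camera call.
- arm.hand_in(): hands the job in, once; it reports no verdict.
The state is a dict: "time": time; "joint_positions": joint angles; "dq": joint speeds; "joint_torque": joint torques, N m; "eef_pos": TCP position; "tcp_rot": TCP orientation; "wrist_force": force on the tool from outside, world axes, zero at the start; "wrist_torque": the same for the moment, N m; "finger_gap": opening from 0.0 (shut) to 1.0 (fully open).
Only numpy, scipy, OpenCV 4.12 (cv2) and the standard library are available. Lean on these libraries where they do the work, as an engineer would, in place of code of your own. Each camera call takes 0.05 s, during which the arm holds its last target.

## Working session

There is one attempt and no reset: what is moved stays moved. The work goes in short steps, Python scripts to look and compute and a shell command to move; the robot and the scene stay as the last step left them, time stands still between calls to the robot, and variables do not carry over. Pictures are saved under pics/ and viewed, and the job is handed in when it is done.

```bash
mkdir -p pics; ls; python3 - <<'E'
from cell import arm
import cv2, json
s=arm.state(); print(s); print(arm.grip_depth)
for n in ("side","top","wrist"):
    cv2.imwrite(f"pics/{n}0.png",arm.snapshot(n)); print(n,arm.camera_params(n))
E
```

```text
pics
{'time': 0.0, 'joint_positions': array([ 6.48532760e+01,  2.05960069e+01,  8.65968103e+01,  1.88674324e-03,
        7.29062487e+01, -6.59476282e+00]), 'dq': array([-0.05720874,  0.07006435,  0.06410672, -0.06288375, -0.0971676 ,
       -0.00354641]), 'joint_torque': array([-2.04805190e-03, -5.15388894e+01, -2.70723957e+01,  6.70891860e-02,
        3.54505575e-02, -1.28536130e-04]), 'eef_pos': array([190.61490891, 568.22655486, 221.84406239]), 'tcp_rot': array([[-9.48032328e-01,  3.18173102e-01, -7.63219583e-04],
       [ 3.18173935e-01,  9.48031086e-01, -1.55177639e-03],
       [ 2.29822382e-04, -1.71397076e-03, -9.99998505e-01]]), 'wrist_force': array([ 0.54932925, -0.00349221,  0.46209857]), 'wrist_torque': array([0.00656762, 0.03540108, 0.01211346]), 'finger_gap': 1.0022231819690024}
18.700000000000003
side {'camera_matrix': array([[503.33802568,   0.        , 319.72964677],
       [  0.        , 503.33802568, 201.77799132],
       [  0.        ,   0.        ,   1.        ]]), 'dist': array([-0.04286476,  0.        ,  0.        ,  0.        ,  0.        ]), 'rvec': array([ 2.
[... 385 characters left out ...]
, -2.17293103,  0.10735826]), 'tvec': array([221.33500336, 522.66714104, 870.15438004])}
wrist {'camera_matrix': array([[280.81353441,   0.        , 318.38821133],
       [  0.        , 280.81353441, 198.24385711],
       [  0.        ,   0.        ,   1.        ]]), 'dist': array([-0.04692691,  0.        ,  0.        ,  0.        ,  0.        ]), 'mount': array([[ 3.63170437e-04, -9.64926952e-01, -2.62518276e-01,
         7.12752546e+01],
       [ 9.99999827e-01,  4.71812430e-04, -3.50810456e-04,
        -1.43399997e-01],
       [ 4.62365850e-04, -2.62518103e-01,  9.64926957e-01,
        -1.62285986e+02],
       [ 0.00000000e+00,  0.00000000e+00,  0.00000000e+00,
         1.00000000e+00]])}
```

View pics/side0.png

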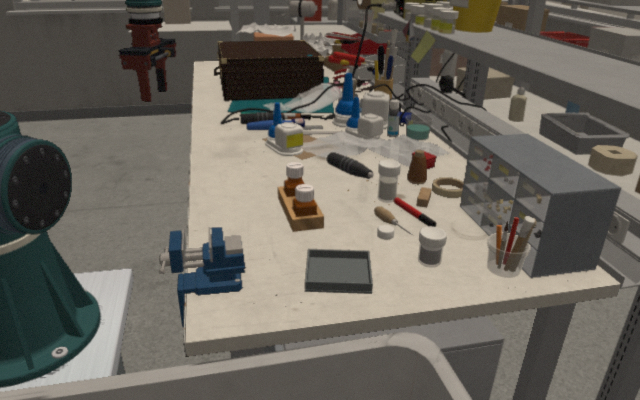

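View pics/top0.png

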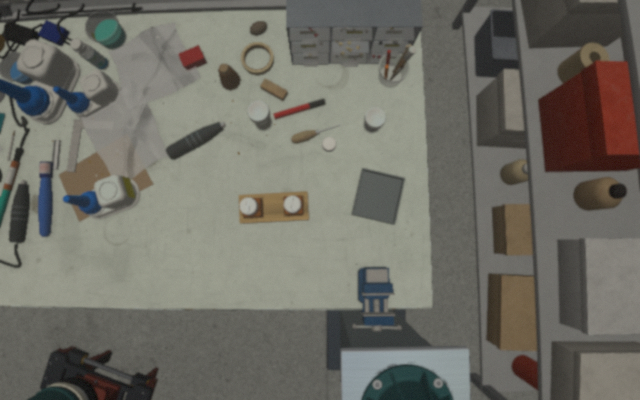

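View pics/wrist0.png

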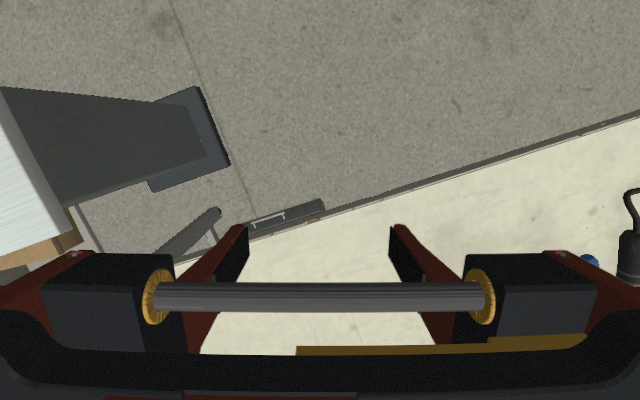

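The side and top views show the holder with both jars (side about (300,200), top about (272,207)) and the tray (side (338,270), top (379,196)). A vise stands near the robot. Next I'll zoom in.

```bash
cat > h.py <<'E'
import numpy as np, cv2
from cell import arm
def KD(n):
    p=arm.camera_params(n); return p,p["camera_matrix"],p["dist"]
def pose(n,st=None):
    p,K,D=KD(n)
    if n=="wrist":
        T=np.eye(4);T[:3,:3]=st["tcp_rot"];T[:3,3]=st["eef_pos"];M=T@p["mount"]
        return M[:3,:3],M[:3,3]
    R=cv2.Rodrigues(p["rvec"])[0]; return R.T,-R.T@p["tvec"]
def ray(n,uv,st=None):
    p,K,D=KD(n); R,c=pose(n,st)
    q=cv2.undistortPoints(np.array([[uv]],float),K,D)[0,0]
    d=R@np.array([q[0],q[1],1]); return c,d/np.linalg.norm(d)
def onz(n,uv,z,st=None):
    c,d=ray(n,uv,st); return c+d*(z-c[2])/d[2]
def tri(rs):
    A=np.zeros((3,3));b=np.zeros(3)
    for c,d in rs:
        P=np.eye(3)-np.outer(d,d);A+=P;b+=P@c
    x=np.linalg.solve(A,b); return x,[np.linalg.norm((np.eye(3)-np.outer(d,d))@(x-c)) for c,d in rs]
def proj(n,X,st=None):
    p,K,D=KD(n); R,c=pose(n,st)
    return cv2.projectPoints(np.array(X,float).reshape(-1,1,3),cv2.Rodrigues(R.T)[0],-R.T@c,K,D)[0].reshape(-1,2)
E
python3 - <<'E'
import cv2
a=cv2.imread("pics/side0.png")[150:300,260:400]; cv2.imwrite("pics/side0z.png",cv2.resize(a,None,fx=4,fy=4,interpolation=cv2.INTER_CUBIC))
a=cv2.imread("pics/top0.png")[160:240,230:410]; cv2.imwrite("pics/top0z.png",cv2.resize(a,None,fx=4.4,fy=4.4,interpolation=cv2.INTER_CUBIC))
E
```

```text
(no output)
```

View pics/side0z.png

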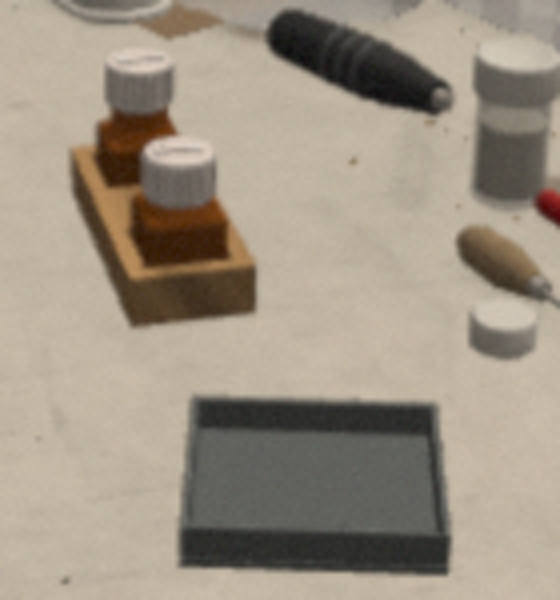

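View pics/top0z.png

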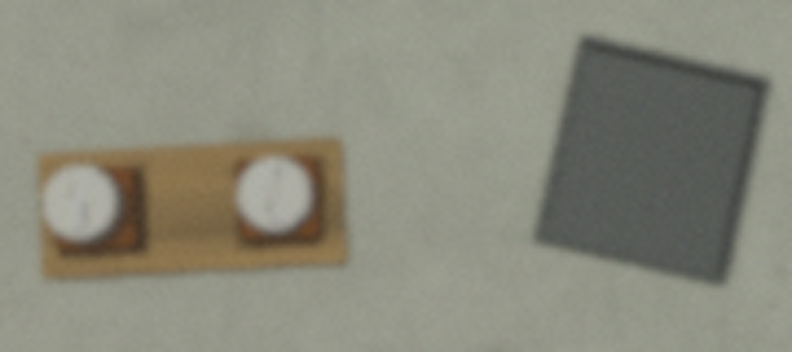

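```bash
python3 - <<'E'
from h import *
np.set_printoptions(precision=1,suppress=True)
Z=lambda u,v:(260+(u+.5)/4-.5,150+(v+.5)/4-.5)
T=lambda u,v:(230+(u+.5)/4.4-.5,160+(v+.5)/4.4-.5)
for nm,a,b in [("far",(139,63),(81,204)),("near",(180,152),(275,194))]:
    print(nm,tri([ray("side",Z(*a)),ray("top",T(*b))]))
# top edges of holder z=30, corners in top view
print("holder top z30",[onz("top",T(*p),30) for p in [(40,155),(342,140),(346,263),(44,278)]])
print("side holder", [onz("side",Z(*p),30) for p in [(72,150),(255,264),(135,282)]])
print("tray top z22 top",[onz("top",T(*p),22) for p in [(583,37),(768,80),(725,283),(537,241)]])
print("tray top z22 side",[onz("side",Z(*p),22) for p in [(192,398),(438,405),(449,535),(182,528)]])
print("tri tray corner",tri([ray("side",Z(438,405)),ray("top",T(583,37))]),tri([ray("side",Z(192,398)),ray("top",T(537,241))]),tri([ray("side",Z(449,535)),ray("top",T(768,80))]),tri([ray("side",Z(182,528)),ray("top",T(725,283))]))
print("tri holder",tri([ray("side",Z(72,150)),ray("top",T(44,278))]),tri([ray("side",Z(255,264)),ray("top",T(342,140))]),tri([ray("side",Z(135,282)),ray("top",T(346,263))]))
E
```

```text
far (array([501. , 371.7,  97.9]), [np.float64(0.28689846462505536), np.float64(0.28689846462496943)])
near (array([506.4, 272.4,  86.6]), [np.float64(0.21265339108081793), np.float64(0.21265339108090153)])
holder top z30 [array([534.2, 408.3,  30. ]), array([541.3, 239.1,  30. ]), array([472.6, 237.2,  30. ]), array([465.4, 405. ,  30. ])]
side holder [array([465.8, 405.1,  30. ]), array([542.8, 243.6,  30. ]), array([475.6, 235.3,  30. ])]
tray top z22 top [array([600.1, 102.3,  22. ]), array([574.7,  -2.2,  22. ]), array([460.2,  25.6,  22. ]), array([484.5, 130.4,  22. ])]
tray top z22 side [array([485.7, 128.9,  22. ]), array([602.3, 100.6,  22. ]), array([575.2,  -2.9,  22. ]), array([460.7,  24.3,  22. ])]
tri tray corner (array([601.5, 101.9,  21.1]), [np.float64(1.1970458638654005), np.float64(1.1970458638655301)]) (array([485.3, 130.3,  21.2]), [np.float64(0.6842603164071919), np.float64(0.6842603164072782)]) (array([575.1,  -2.4,  21.6]), [np.float64(0.2595268481822218), np.float64(0.25952684818225874)]) (array([460.6,  25.4,  21.2]), [np.float64(0.384463787137517), np.float64(0.3844637871375303)])
tri holder (array([465.6, 405. ,  30. ]), [np.float64(0.17900188583201593), np.float64(0.17900188583197887)]) (array([541.3, 238.9,  32.6]), [np.float64(0.3330325207296967), np.float64(0.33303252072951484)]) (array([474.2, 237. ,  29.1]), [np.float64(1.5727297394805118), np.float64(1.5727297394804203)])
```

Triangulation puts the far cap top at z≈98 and the near one at z≈86.6. With a pocket floor at 6 mm these should be 98 and 86, so the far jar at about (501, 372) is the loose one. The holder corners (spread 168×69 mm, z≈30) and tray corners (z≈21–22, 120×108 mm) fit their given sizes. The holder's yaw is about +2.4°, the tray centre is about (530.5, 64) and its yaw about -13.6°. Next I'll check the vise height and move to hover.

```bash
python3 - <<'E'
from h import *
np.set_printoptions(precision=1,suppress=True)
print([onz("top",p,90) for p in [(362,267),(389,267),(365,327)]])
print(tri([ray("side",(245,236)),ray("top",(389,267))]), tri([ray("side",(170,232)),ray("top",(363,324))]))
E
```

```text
[array([361.8, 115.3,  90. ]), array([361.2,  54.4,  90. ]), array([229.5, 110.7,  90. ])]
(array([362.4,  57.6, 106.4]), [np.float64(0.1784410798890867), np.float64(0.1784410798890408)]) (array([235.5, 115.5,  94.1]), [np.float64(1.4772175463572055), np.float64(1.4772175463572021)])
```

```bash
python3 -m handwheel '[{"x":-1.5,"y":-0.37,"z":0.22,"claw":-1},{"x":-3.5,"y":-0.86,"z":0.51,"claw":-1},{"x":-4.5,"y":-1.1,"z":0.66,"claw":-1},{"x":-4.5,"y":-1.1,"z":0.66,"claw":-1},{"x":-4.5,"y":-1.1,"z":0.66,"claw":-1},{"x":-4.5,"y":-1.1,"z":0.66,"claw":-1},{"x":-4.5,"y":-1.1,"z":0.66,"claw":-1},{"x":-4.5,"y":-1.1,"z":0.66,"claw":-1},{"x":-2.5,"y":-0.61,"z":0.36,"claw":-1},{"x":-1.2,"y":-0.29,"z":0.17,"claw":-1}]' 30
```

```text
$[0]: bad value
```

```bash
python3 -m handwheel '[{"x":-1.5,"y":-0.37,"z":0.22,"rx":0,"ry":0,"rz":0,"claw":-1},{"x":-3.5,"y":-0.86,"z":0.51,"rx":0,"ry":0,"rz":0,"claw":-1},{"x":-4.5,"y":-1.1,"z":0.66,"rx":0,"ry":0,"rz":0,"claw":-1},{"x":-4.5,"y":-1.1,"z":0.66,"rx":0,"ry":0,"rz":0,"claw":-1},{"x":-4.5,"y":-1.1,"z":0.66,"rx":0,"ry":0,"rz":0,"claw":-1},{"x":-4.5,"y":-1.1,"z":0.66,"rx":0,"ry":0,"rz":0,"claw":-1},{"x":-4.5,"y":-1.1,"z":0.66,"rx":0,"ry":0,"rz":0,"claw":-1},{"x":-4.5,"y":-1.1,"z":0.66,"rx":0,"ry":0,"rz":0,"claw":-1},{"x":-2.5,"y":-0.61,"z":0.36,"rx":0,"ry":0,"rz":0,"claw":-1},{"x":-1.2,"y":-0.29,"z":0.17,"rx":0,"ry":0,"rz":0,"claw":-1}]' 30; python3 - <<'E'
from h import *
s=arm.state(); print(s["time"],s["eef_pos"],s["joint_positions"].round(1),s["wrist_force"].round(2))
R=s["tcp_rot"];print(R.round(4)); print((R.T@(np.array([501.2,372,165])-s["eef_pos"])/10).round(2))
im=arm.snapshot("wrist");cv2.imwrite("pics/w1.png",im)
E
```

```text
time: 1.15
eef_pos: [503.9, 369.7, 169.6]
tcp_rot: [[-0.947, 0.321, -0.0], [0.321, 0.947, -0.001], [-0.0, -0.001, -1.0]]
wrist_force: [-0.4, -0.2, 0.1]
finger_gap: 0.999
1.15 [503.94751225 369.65813678 169.62158372] [ 30.   25.4  86.7  -0.1  67.9 -41.3] [-0.36 -0.16  0.12]
[[-9.471e-01  3.210e-01 -2.000e-04]
 [ 3.210e-01  9.471e-01 -1.100e-03]
 [-1.000e-04 -1.100e-03 -1.000e+00]]
[0.34 0.13 0.46]
```

View pics/w1.png

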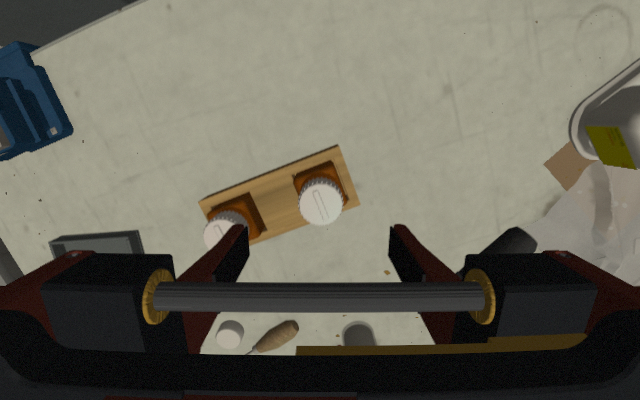

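The wrist view shows the loose cap's top at about (320,203), just ahead of the fingers' gap, with its bar visible. The tight cap is at about (226,230). I'll cross-check these against the first measurement.

```bash
python3 - <<'E'
from h import *
np.set_printoptions(precision=1,suppress=True)
import types
s=arm.state(); print(s["eef_pos"],s["time"])
st=dict(eef_pos=np.array([503.95,369.66,169.62]),tcp_rot=s["tcp_rot"])
print(onz("wrist",(320,202.5),98,st), proj("wrist",[[501.2,372,98],[506.4,272.4,86]],st))
print(tri([ray("wrist",(320,202.5),st),ray("side",(294.4,165.4)),ray("top",(248,206))]))
R=s["tcp_rot"];print(R.round(4)); print((R.T@(np.array([501.5,371.8,67.5])-s["eef_pos"])/10).round(2))
im=cv2.imread("pics/w1.png")[140:270,190:360];cv2.imwrite("pics/w1z.png",cv2.resize(im,None,fx=4,fy=4,interpolation=cv2.INTER_CUBIC))
E
```

```text
[504.4 369.7 169.6] 1.2
[500.7 371.9  98. ] [[320.3 203. ]
 [222.5 236.6]]
(array([501. , 371.8,  97.8]), [np.float64(0.1505436904455743), np.float64(0.4173875024337125), np.float64(0.27526013622869583)])
[[-0.9  0.3  0. ]
 [ 0.3  0.9 -0. ]
 [-0.  -0.  -1. ]]
[ 0.3  0.1 10.2]
```

View pics/w1z.png

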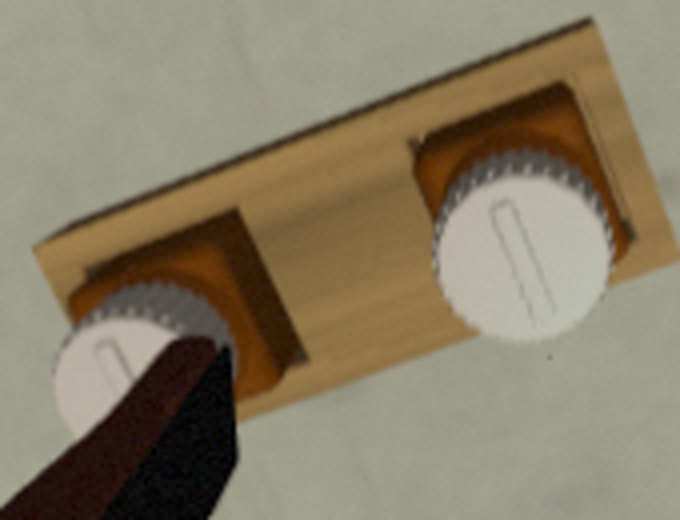

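All three views agree on the loose cap: (501.0, 371.8), top at 97.8. The measured TCP was 3 mm off its command, possibly still settling, so I'll descend to just above the cap while pre-turning the jaws clockwise, then recheck.

```bash
python3 -m handwheel '[{"x":0,"y":0,"z":1,"rx":0,"ry":0,"rz":4.3,"claw":-1},{"x":0,"y":0,"z":1,"rx":0,"ry":0,"rz":4.3,"claw":-1},{"x":0,"y":0,"z":1,"rx":0,"ry":0,"rz":4.3,"claw":-1},{"x":0,"y":0,"z":1,"rx":0,"ry":0,"rz":4.3,"claw":-1},{"x":0,"y":0,"z":0.8,"rx":0,"ry":0,"rz":4.3,"claw":-1},{"x":0,"y":0,"z":0.6,"rx":0,"ry":0,"rz":4.3,"claw":-1},{"x":0,"y":0,"z":0.4,"rx":0,"ry":0,"rz":4.3,"claw":-1},{"x":0,"y":0,"z":0,"rx":0,"ry":0,"rz":4.3,"claw":-1},{"x":0,"y":0,"z":0,"rx":0,"ry":0,"rz":0,"claw":-1},{"x":0,"y":0,"z":0,"rx":0,"ry":0,"rz":0,"claw":-1}]' 30; python3 - <<'E'
from h import *
s=arm.state(); print(s["time"],s["eef_pos"],s["joint_positions"].round(1),s["dq"].round(1))
R=s["tcp_rot"];print(R.round(4)); print((R.T@(np.array([501.1,371.8,67.5])-s["eef_pos"])/10).round(2))
E
```

```text
time: 2.2
eef_pos: [500.8, 372.9, 112.6]
tcp_rot: [[-0.605, 0.796, -0.0], [0.796, 0.605, -0.0], [0.0, -0.0, -1.0]]
wrist_force: [0.3, 0.5, 0.5]
finger_gap: 1.0
2.2 [500.79267708 372.89700447 112.61440767] [30.3 28.9 90.   0.  61.1 -6.9] [-0.3 -0.  -0.2 -0.1 -0.1 -0.1]
[[-6.048e-01  7.964e-01 -2.000e-04]
 [ 7.964e-01  6.048e-01 -0.000e+00]
 [ 1.000e-04 -2.000e-04 -1.000e+00]]
[-0.11 -0.04  4.51]
```

Once settled, only a 1 mm correction is left. I'll descend to grasp height and close the fingers.

```bash
python3 -m handwheel '[{"x":-0.1,"y":-0.04,"z":1,"rx":0,"ry":0,"rz":0,"claw":-1},{"x":0,"y":0,"z":1.2,"rx":0,"ry":0,"rz":0,"claw":-1},{"x":0,"y":0,"z":1.2,"rx":0,"ry":0,"rz":0,"claw":-1},{"x":0,"y":0,"z":0.8,"rx":0,"ry":0,"rz":0,"claw":-1},{"x":0,"y":0,"z":0.3,"rx":0,"ry":0,"rz":0,"claw":-1},{"x":0,"y":0,"z":0,"rx":0,"ry":0,"rz":0,"claw":-1},{"x":0,"y":0,"z":0,"rx":0,"ry":0,"rz":0,"claw":0.2},{"x":0,"y":0,"z":0,"rx":0,"ry":0,"rz":0,"claw":1},{"x":0,"y":0,"z":0,"rx":0,"ry":0,"rz":0,"claw":1},{"x":0,"y":0,"z":0,"rx":0,"ry":0,"rz":0,"claw":1}]' 25
python3 -m handwheel '[{"x":0,"y":0,"z":0,"rx":0,"ry":0,"rz":0,"claw":1},{"x":0,"y":0,"z":0,"rx":0,"ry":0,"rz":0,"claw":1},{"x":0,"y":0,"z":0,"rx":0,"ry":0,"rz":0,"claw":1},{"x":0,"y":0,"z":0,"rx":0,"ry":0,"rz":0,"claw":1},{"x":0,"y":0,"z":0,"rx":0,"ry":0,"rz":0,"claw":1},{"x":0,"y":0,"z":0,"rx":0,"ry":0,"rz":0,"claw":1},{"x":0,"y":0,"z":0,"rx":0,"ry":0,"rz":0,"claw":1},{"x":0,"y":0,"z":0,"rx":0,"ry":0,"rz":0,"claw":1},{"x":0,"y":0,"z":0,"rx":0,"ry":0,"rz":0,"claw":1},{"x":0,"y":0,"z":0,"rx":0,"ry":0,"rz":0,"claw":1}]'
python3 - <<'E'
from h import *
s=arm.state(); print(s["time"],s["eef_pos"],s["finger_gap"]*88,s["wrist_force"].round(2),s["wrist_torque"].round(2))
im=arm.snapshot("side")[150:300,260:400]; cv2.imwrite("pics/s2.png",cv2.resize(im,None,fx=4,fy=4,interpolation=cv2.INTER_CUBIC))
E
```

```text
time: 3.2
eef_pos: [502.1, 371.5, 67.8]
tcp_rot: [[-0.602, 0.798, 0.001], [0.798, 0.602, 0.0], [-0.0, 0.001, -1.0]]
wrist_force: [-0.3, -0.1, 0.0]
finger_gap: 0.676
time: 4.2
eef_pos: [502.0, 371.4, 67.5]
tcp_rot: [[-0.602, 0.798, 0.0], [0.798, 0.602, 0.0], [-0.0, 0.0, -1.0]]
wrist_force: [0.9, 0.7, 0.5]
finger_gap: 0.442
4.2 [501.95898285 371.43978757  67.49249934] 38.85738729557875 [0.91 0.73 0.5 ] [ 0.   -0.02 -0.04]
```

View pics/s2.png

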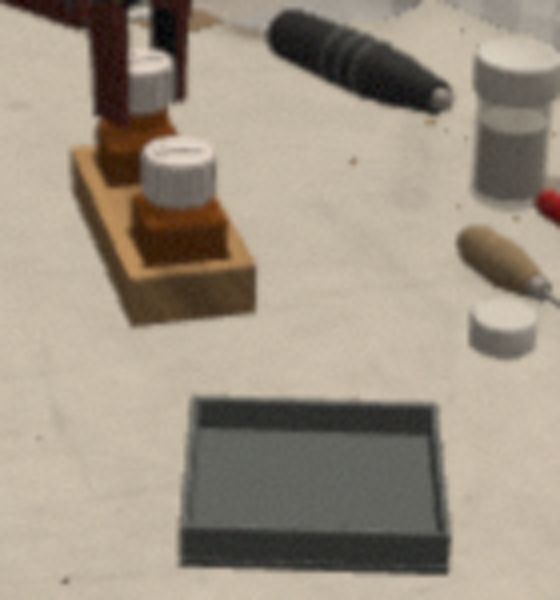

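The fingers are on the loose cap with a gap of about 39 mm, and both jars are undisturbed. Now the test twist, about 68° anticlockwise.

```bash
python3 -m handwheel '[{"x":0,"y":0,"z":0,"rx":0,"ry":0,"rz":-4,"claw":1},{"x":0,"y":0,"z":0,"rx":0,"ry":0,"rz":-8,"claw":1},{"x":0,"y":0,"z":0,"rx":0,"ry":0,"rz":-8,"claw":1},{"x":0,"y":0,"z":0,"rx":0,"ry":0,"rz":-8,"claw":1},{"x":0,"y":0,"z":0,"rx":0,"ry":0,"rz":-8,"claw":1},{"x":0,"y":0,"z":0,"rx":0,"ry":0,"rz":-8,"claw":1},{"x":0,"y":0,"z":0,"rx":0,"ry":0,"rz":-8,"claw":1},{"x":0,"y":0,"z":0,"rx":0,"ry":0,"rz":-8,"claw":1},{"x":0,"y":0,"z":0,"rx":0,"ry":0,"rz":-8,"claw":1},{"x":0,"y":0,"z":0,"rx":0,"ry":0,"rz":0,"claw":1}]'
python3 - <<'E'
from h import *
s=arm.state(); print(s["time"],s["eef_pos"],s["finger_gap"]*88,s["wrist_force"].round(2),s["wrist_torque"].round(2),s["joint_positions"].round(1))
R=s["tcp_rot"];print(R.round(3))
im=arm.snapshot("side")[150:300,260:400]; cv2.imwrite("pics/s3.png",cv2.resize(im,None,fx=4,fy=4,interpolation=cv2.INTER_CUBIC))
cv2.imwrite("pics/w3.png",arm.snapshot("wrist"))
E
```

```text
time: 5.25
eef_pos: [502.1, 371.6, 67.5]
tcp_rot: [[-0.965, -0.261, 0.001], [-0.261, 0.965, 0.0], [-0.001, 0.0, -1.0]]
wrist_force: [0.2, -0.0, 0.7]
finger_gap: 0.437
5.25 [502.11775275 371.60763029  67.50176988] 38.43886371348335 [ 0.23 -0.03  0.67] [ 0.08 -0.18 -0.01] [ 30.2  32.   92.   -0.   55.9 -74.9]
[[-0.965 -0.261  0.001]
 [-0.261  0.965  0.   ]
 [-0.001  0.    -1.   ]]
```

View pics/w3.png

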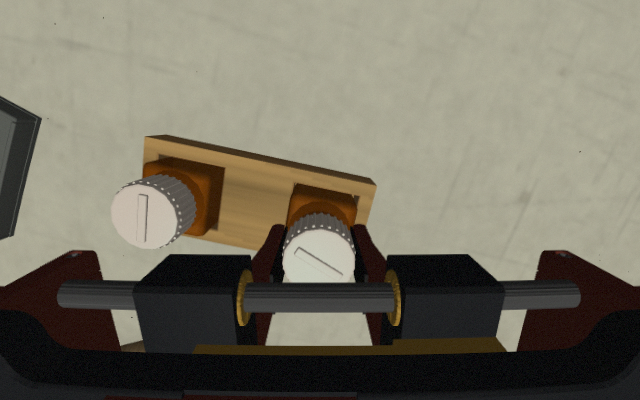

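View pics/s3.png

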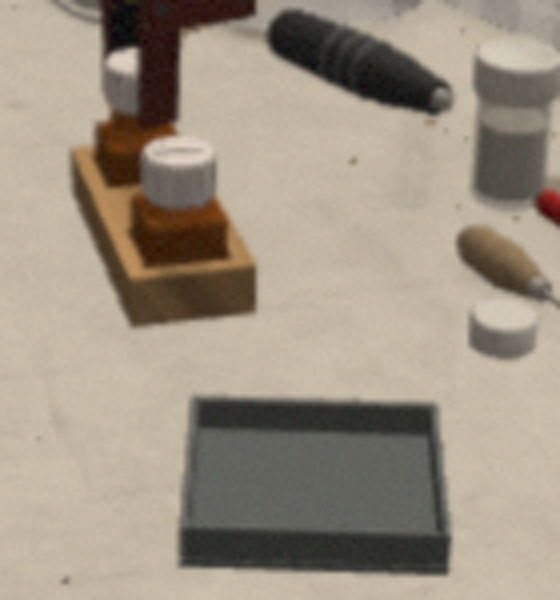

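The wrist view shows the loose cap's bar running (297,249)–(342,275), well away from the tight cap's bar, which is vertical at (142,195–242). The jar body is still square in its pocket. I'll measure the angle between the bars.

```bash
python3 - <<'E'
from h import *
s=arm.state()
def ang(a,b,z):
    v=onz("wrist",b,z,s)-onz("wrist",a,z,s); return np.degrees(np.arctan2(v[1],v[0])),np.linalg.norm(v)
print(ang((297,249),(342,275),98),ang((142,195),(142,242),86))
E
```

```text
(np.float64(72.20871010023092), np.float64(27.813181761199182)) (np.float64(5.0515925077285715), np.float64(27.911349559906867))
```

The bar reads 72°, against 2–5° at the start, so the cap turned about 68°, well over the 45° asked. Now I'll lift the jar straight up.

```bash
python3 -m handwheel '[{"x":0,"y":0,"z":-0.4,"rx":0,"ry":0,"rz":0,"claw":1},{"x":0,"y":0,"z":-0.8,"rx":0,"ry":0,"rz":0,"claw":1},{"x":0,"y":0,"z":-1.2,"rx":0,"ry":0,"rz":0,"claw":1},{"x":0,"y":0,"z":-1.5,"rx":0,"ry":0,"rz":0,"claw":1},{"x":0,"y":0,"z":-1.5,"rx":0,"ry":0,"rz":0,"claw":1},{"x":0,"y":0,"z":-1.5,"rx":0,"ry":0,"rz":0,"claw":1},{"x":0,"y":0,"z":-1.5,"rx":0,"ry":0,"rz":0,"claw":1},{"x":0,"y":0,"z":-1.3,"rx":0,"ry":0,"rz":0,"claw":1},{"x":0,"y":0,"z":-0.8,"rx":0,"ry":0,"rz":0,"claw":1},{"x":0,"y":0,"z":-0.4,"rx":0,"ry":0,"rz":0,"claw":1}]'
python3 - <<'E'
from h import *
s=arm.state(); print(s["time"],s["eef_pos"],s["finger_gap"]*88,s["wrist_force"].round(2),s["wrist_torque"].round(2),s["joint_positions"].round(1))
R=s["tcp_rot"];print((R.T@(np.array([530.5,64,178])-s["eef_pos"])/10).round(2))
im=arm.snapshot("side")[100:300,230:400]; cv2.imwrite("pics/s4.png",cv2.resize(im,None,fx=3,fy=3,interpolation=cv2.INTER_CUBIC))
E
```

```text
time: 6.35
eef_pos: [502.1, 371.5, 177.6]
tcp_rot: [[-0.966, -0.259, 0.001], [-0.259, 0.966, 0.0], [-0.001, 0.0, -1.0]]
wrist_force: [0.8, -0.1, -1.5]
finger_gap: 0.439
6.35 [502.0904545  371.48059766 177.64782912] 38.59959788322552 [ 0.77 -0.06 -1.48] [ 0.02  0.08 -0.05] [ 30.2  24.9  86.4  -0.   68.7 -74.9]
[  5.23 -30.43  -0.05]
```

View pics/s4.png

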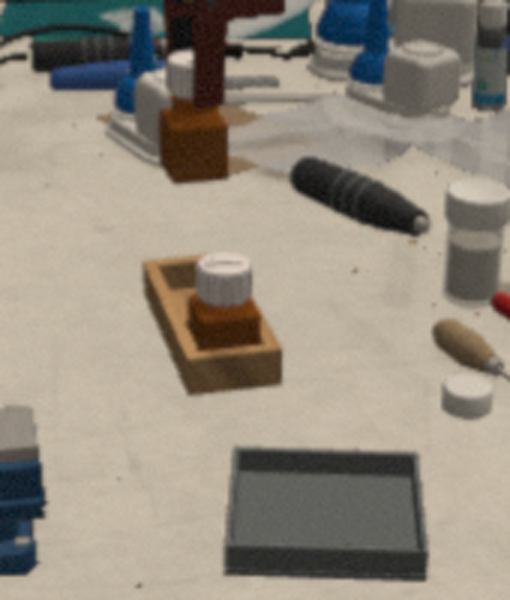

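The jar is lifted, upright and clear: the wrist force of -1.5 N fits its weight, and the tight jar is still in its pocket. Next I'll carry it over at a moderate speed.

```bash
python3 -m handwheel '[{"x":0.14,"y":-0.8,"z":0,"rx":0,"ry":0,"rz":0,"claw":1},{"x":0.27,"y":-1.6,"z":0,"rx":0,"ry":0,"rz":0,"claw":1},{"x":0.38,"y":-2.2,"z":0,"rx":0,"ry":0,"rz":0,"claw":1},{"x":0.43,"y":-2.5,"z":0,"rx":0,"ry":0,"rz":0,"claw":1},{"x":0.43,"y":-2.5,"z":0,"rx":0,"ry":0,"rz":0,"claw":1},{"x":0.43,"y":-2.5,"z":0,"rx":0,"ry":0,"rz":0,"claw":1},{"x":0.43,"y":-2.5,"z":0,"rx":0,"ry":0,"rz":0,"claw":1},{"x":0.43,"y":-2.5,"z":0,"rx":0,"ry":0,"rz":0,"claw":1},{"x":0.43,"y":-2.5,"z":0,"rx":0,"ry":0,"rz":0,"claw":1},{"x":0.43,"y":-2.5,"z":0,"rx":0,"ry":0,"rz":0,"claw":1}]'
python3 -m handwheel '[{"x":0.43,"y":-2.5,"z":0,"rx":0,"ry":0,"rz":0,"claw":1},{"x":0.38,"y":-2.2,"z":0,"rx":0,"ry":0,"rz":0,"claw":1},{"x":0.29,"y":-1.7,"z":0,"rx":0,"ry":0,"rz":0,"claw":1},{"x":0.19,"y":-1.1,"z":0,"rx":0,"ry":0,"rz":0,"claw":1},{"x":0.1,"y":-0.6,"z":0,"rx":0,"ry":0,"rz":0,"claw":1},{"x":0.03,"y":-0.2,"z":0,"rx":0,"ry":0,"rz":0,"claw":1},{"x":0,"y":0,"z":0.5,"rx":0,"ry":0,"rz":4,"claw":1},{"x":0,"y":0,"z":1,"rx":0,"ry":0,"rz":4,"claw":1},{"x":0,"y":0,"z":1.5,"rx":0,"ry":0,"rz":4,"claw":1},{"x":0,"y":0,"z":1.5,"rx":0,"ry":0,"rz":4,"claw":1}]'
python3 - <<'E'
from h import *
s=arm.state(); print(s["time"],s["eef_pos"],s["finger_gap"]*88,s["wrist_force"].round(2),s["wrist_torque"].round(2),s["joint_positions"].round(1))
R=s["tcp_rot"];print(R.round(3),(R.T@(np.array([530.5,64,65.5])-s["eef_pos"])/10).round(2))
im=arm.snapshot("side")[100:300,230:400]; cv2.imwrite("pics/s5.png",cv2.resize(im,None,fx=3,fy=3,interpolation=cv2.INTER_CUBIC))
E
```

```text
time: 7.4
eef_pos: [521.6, 145.7, 175.7]
tcp_rot: [[-0.966, -0.259, -0.002], [-0.259, 0.966, -0.001], [0.002, -0.0, -1.0]]
wrist_force: [0.3, -0.5, -0.9]
finger_gap: 0.439
time: 8.4
eef_pos: [530.5, 65.0, 131.2]
tcp_rot: [[-1.0, 0.019, 0.001], [0.019, 1.0, 0.0], [-0.001, 0.0, -1.0]]
wrist_force: [0.4, 0.3, -1.2]
finger_gap: 0.442
8.4 [530.46510393  64.9793709  131.15983324] 38.930954094219715 [ 0.37  0.28 -1.23] [ 0.1  -0.04 -0.02] [ -0.4  21.1 100.7   0.   58.1 -89.4]
[[-1.     0.019  0.001]
 [ 0.019  1.     0.   ]
 [-0.001  0.    -1.   ]] [-0.   -0.1   6.57]
```

View pics/s5.png

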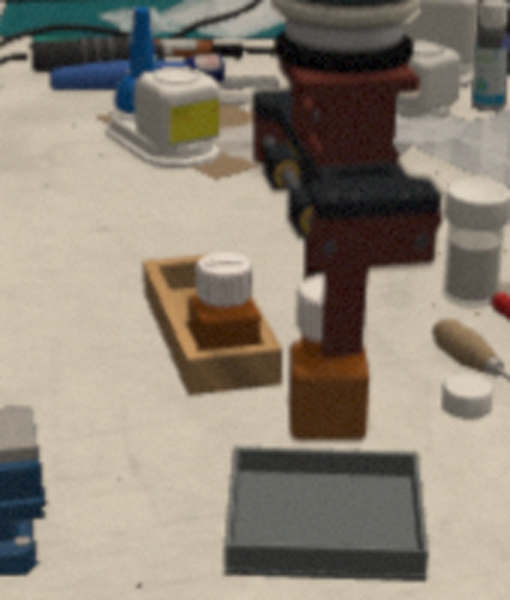

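The jar hangs upright over the tray. I'll descend to about 1 cm above the floor, then go slowly.

```bash
python3 -m handwheel '[{"x":0,"y":0,"z":1.3,"rx":0,"ry":0,"rz":0,"claw":1},{"x":0,"y":0,"z":1.2,"rx":0,"ry":0,"rz":0,"claw":1},{"x":0,"y":0,"z":1.1,"rx":0,"ry":0,"rz":0,"claw":1},{"x":0,"y":0,"z":0.9,"rx":0,"ry":0,"rz":0,"claw":1},{"x":0,"y":0,"z":0.6,"rx":0,"ry":0,"rz":0,"claw":1},{"x":0,"y":0,"z":0.4,"rx":0,"ry":0,"rz":0,"claw":1},{"x":0,"y":0,"z":0.3,"rx":0,"ry":0,"rz":0,"claw":1},{"x":0,"y":0,"z":0,"rx":0,"ry":0,"rz":0,"claw":1},{"x":0,"y":0,"z":0,"rx":0,"ry":0,"rz":0,"claw":1},{"x":0,"y":0,"z":0,"rx":0,"ry":0,"rz":0,"claw":1}]'
python3 - <<'E'
from h import *
s=arm.state(); print(s["time"],s["eef_pos"],s["wrist_force"].round(2),s["wrist_torque"].round(2))
im=arm.snapshot("side")[150:300,230:400]; cv2.imwrite("pics/s6.png",cv2.resize(im,None,fx=4,fy=4,interpolation=cv2.INTER_CUBIC))
E
```

```text
time: 9.45
eef_pos: [530.7, 64.2, 73.8]
tcp_rot: [[-1.0, 0.017, 0.001], [0.017, 1.0, -0.0], [-0.001, -0.0, -1.0]]
wrist_force: [-0.0, -0.2, -1.6]
finger_gap: 0.44
9.45 [530.68403219  64.23684298  73.81734268] [-0.01 -0.17 -1.58] [-0.02 -0.02  0.01]
```

View pics/s6.png

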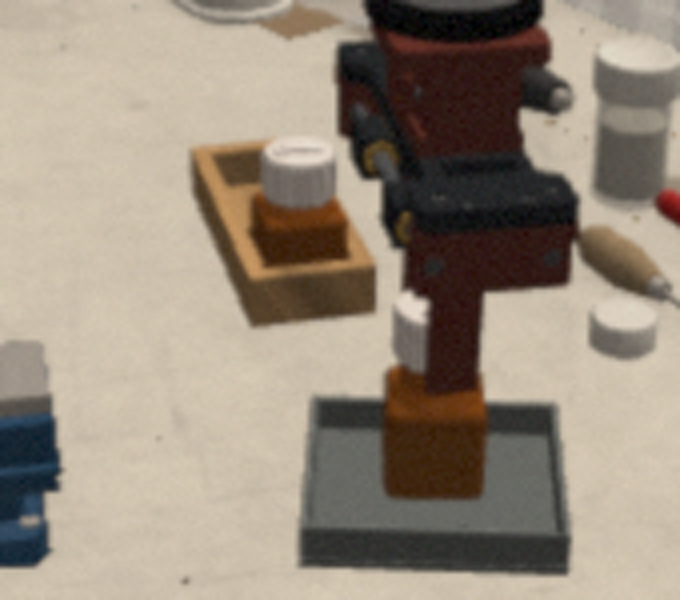

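The jar is inside the tray walls with about 8 mm left to go.

```bash
python3 -m handwheel '[{"x":0,"y":0,"z":0.15,"rx":0,"ry":0,"rz":0,"claw":1},{"x":0,"y":0,"z":0.15,"rx":0,"ry":0,"rz":0,"claw":1},{"x":0,"y":0,"z":0.12,"rx":0,"ry":0,"rz":0,"claw":1},{"x":0,"y":0,"z":0.1,"rx":0,"ry":0,"rz":0,"claw":1},{"x":0,"y":0,"z":0.08,"rx":0,"ry":0,"rz":0,"claw":1},{"x":0,"y":0,"z":0.06,"rx":0,"ry":0,"rz":0,"claw":1},{"x":0,"y":0,"z":0.06,"rx":0,"ry":0,"rz":0,"claw":1},{"x":0,"y":0,"z":0.06,"rx":0,"ry":0,"rz":0,"claw":1},{"x":0,"y":0,"z":0,"rx":0,"ry":0,"rz":0,"claw":1},{"x":0,"y":0,"z":0,"rx":0,"ry":0,"rz":0,"claw":1}]'
```

```text
time: 10.5
eef_pos: [530.3, 64.3, 65.6]
tcp_rot: [[-1.0, 0.017, -0.0], [0.017, 1.0, -0.0], [0.0, -0.0, -1.0]]
wrist_force: [0.7, -0.3, -0.8]
finger_gap: 0.439
```

```bash
python3 -m handwheel '[{"x":0,"y":0,"z":0.03,"rx":0,"ry":0,"rz":0,"claw":1},{"x":0,"y":0,"z":0.03,"rx":0,"ry":0,"rz":0,"claw":1},{"x":0,"y":0,"z":0.03,"rx":0,"ry":0,"rz":0,"claw":1},{"x":0,"y":0,"z":0,"rx":0,"ry":0,"rz":0,"claw":1},{"x":0,"y":0,"z":0,"rx":0,"ry":0,"rz":0,"claw":1},{"x":0,"y":0,"z":0,"rx":0,"ry":0,"rz":0,"claw":1},{"x":0,"y":0,"z":0,"rx":0,"ry":0,"rz":0,"claw":1},{"x":0,"y":0,"z":0,"rx":0,"ry":0,"rz":0,"claw":1},{"x":0,"y":0,"z":0,"rx":0,"ry":0,"rz":0,"claw":1},{"x":0,"y":0,"z":0,"rx":0,"ry":0,"rz":0,"claw":1}]'
```

```text
time: 11.5
eef_pos: [530.5, 64.4, 65.4]
tcp_rot: [[-1.0, 0.017, 0.0], [0.017, 1.0, 0.0], [-0.0, 0.0, -1.0]]
wrist_force: [-1.5, 0.6, 6.3]
finger_gap: 0.436
```

The force rose to +6 N at TCP z 65.4, so the jar is standing on the floor at the predicted height. I'll ease off slightly and open.

```bash
python3 -m handwheel '[{"x":0,"y":0,"z":-0.05,"rx":0,"ry":0,"rz":0,"claw":1},{"x":0,"y":0,"z":0,"rx":0,"ry":0,"rz":0,"claw":1},{"x":0,"y":0,"z":0,"rx":0,"ry":0,"rz":0,"claw":0},{"x":0,"y":0,"z":0,"rx":0,"ry":0,"rz":0,"claw":-0.3},{"x":0,"y":0,"z":0,"rx":0,"ry":0,"rz":0,"claw":-1},{"x":0,"y":0,"z":0,"rx":0,"ry":0,"rz":0,"claw":-1},{"x":0,"y":0,"z":0,"rx":0,"ry":0,"rz":0,"claw":-1},{"x":0,"y":0,"z":0,"rx":0,"ry":0,"rz":0,"claw":-1},{"x":0,"y":0,"z":0,"rx":0,"ry":0,"rz":0,"claw":-1},{"x":0,"y":0,"z":0,"rx":0,"ry":0,"rz":0,"claw":-1}]'
```

```text
time: 12.5
eef_pos: [530.3, 64.3, 65.2]
tcp_rot: [[-1.0, 0.017, -0.0], [0.017, 1.0, -0.0], [0.0, -0.0, -1.0]]
wrist_force: [-0.2, -0.8, 0.1]
finger_gap: 0.998
```

```bash
python3 -m handwheel '[{"x":0,"y":0,"z":-0.5,"rx":0,"ry":0,"rz":0,"claw":-1},{"x":0,"y":0,"z":-1,"rx":0,"ry":0,"rz":0,"claw":-1},{"x":0,"y":0,"z":-1.5,"rx":0,"ry":0,"rz":0,"claw":-1},{"x":0,"y":0,"z":-2,"rx":0,"ry":0,"rz":0,"claw":-1},{"x":0,"y":0,"z":-2,"rx":0,"ry":0,"rz":0,"claw":-1},{"x":0,"y":0,"z":-2,"rx":0,"ry":0,"rz":0,"claw":-1},{"x":0,"y":0,"z":-2,"rx":0,"ry":0,"rz":0,"claw":-1},{"x":0,"y":0,"z":-1.5,"rx":0,"ry":0,"rz":0,"claw":-1},{"x":0,"y":0,"z":-1,"rx":0,"ry":0,"rz":0,"claw":-1},{"x":0,"y":0,"z":-0.5,"rx":0,"ry":0,"rz":0,"claw":-1}]'
python3 - <<'E'
from h import *
im=arm.snapshot("side")[150:300,230:400]; cv2.imwrite("pics/s7.png",cv2.resize(im,None,fx=4,fy=4,interpolation=cv2.INTER_CUBIC))
s=arm.state();print(s["eef_pos"],s["tcp_rot"].round(4).tolist())
cv2.imwrite("pics/w7.png",arm.snapshot("wrist"))
E
```

```text
time: 13.5
eef_pos: [530.9, 64.3, 206.8]
tcp_rot: [[-1.0, 0.017, 0.002], [0.017, 1.0, -0.0], [-0.002, -0.0, -1.0]]
wrist_force: [-0.7, -0.0, -0.2]
finger_gap: 0.999
[530.9599602   64.27539868 206.79092374] [[-0.9999, 0.0166, 0.002], [0.0166, 0.9999, -0.0001], [-0.002, -0.0001, -1.0]]
```

View pics/s7.png

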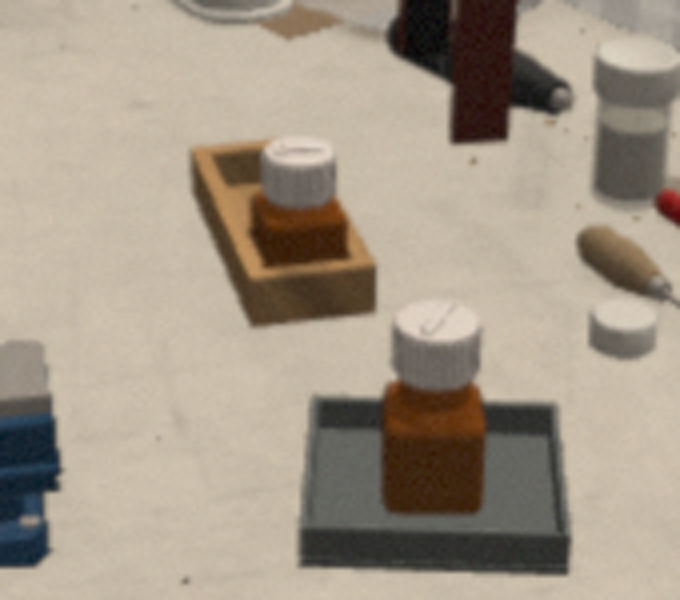

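View pics/w7.png

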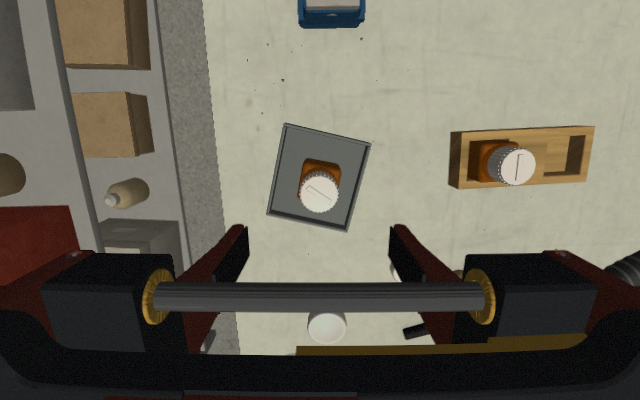

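The side view shows the jar upright in the tray with its cap at zoom (437,313), and the tight jar seated in its pocket. The wrist view has the cap at (320,193), inside the tray outline. One last check on position and height before handing in.

```bash
python3 - <<'E'
from h import *
s=arm.state()
print(tri([ray("side",(230+437.5/4-.5,150+316/4-.5)),ray("wrist",(319.5,193.5),s)]), s["wrist_force"].round(1), s["dq"].round(2), s["time"])
def ang(a,b,z):
    v=onz("wrist",b,z,s)-onz("wrist",a,z,s); return np.degrees(np.arctan2(v[1],v[0]))
print(ang((306,186),(333,203),96))
arm.hand_in()
E
```

```text
(array([528.557861  ,  64.96207141,  99.6185953 ]), [np.float64(0.9150886933909801), np.float64(0.9150886933910418)]) [-0.5  0.9 -1.1] [-0.03  0.95  1.21  0.02 -0.84 -0.1 ] 13.6
56.05768595311267
the job is handed in; nothing more can be done
```

The job is done and handed in at 13.6 s. The loose jar now stands upright in the grey tray, and the tight jar is still in its pocket.

- **Finding the loose jar:** Two views put the far cap's top at z≈98 mm and the near cap's at z≈87 mm. The far jar, at about (501, 372), was therefore the loose one, and a wrist picture agreed with that position to within about 0.5 mm.
- **Test twist:** With the jar still in the holder, I turned its cap 68° anticlockwise. The wrist picture showed its bar at about 72°, against 2–5° before, and the jar body did not turn.
- **Carry and placing:** I lifted the jar straight up by its cap, carried it level over the tight jar, and turned it 16° to line up with the tray. I lowered it until the wrist force showed it on the tray floor (about +6 N, TCP z 65.4 mm against 65.5 predicted), then eased off, opened the fingers and rose 14 cm clear.

**Last checks:** The final pictures show the jar upright near the tray's middle, with its cap at about (529, 65). The tight jar is seated, and nothing else has visibly moved. One reading disagreed: the final rough triangulation put the cap top at 99.6 mm instead of 96 mm. I put that down to hand-picked pixels and the arm still settling, since the contact height and the side view both show the jar on the floor.

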